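# Close up a row of D cells and gauge it with the flat blade

### The arm

A 6-joint arm with a two-finger parallel gripper is mounted at the origin on the work surface. World frame = base frame: x ahead of the robot, y to its left, z up, the work surface at z = 0. Lengths are in m, angles in rad, forces in N, time in s.
With the tool pointing down it reaches from about 0.425 to 0.95 m from the base axis. Payload 14.7 kg.
Tool frame: the origin (TCP) lies at the very end of the fingers, on their centre line; the grasp point (between the pads) lies 19 mm behind it; z points along the fingers, y is the line along which they close (so a half turn about z gives the same grasp; the last joint's range is limited). The gripper opens to 85 mm and grips with 20 to 120 N. Pads are 22 mm wide; open, the fingers measure 114 mm over their backs; the gripper's body (76 mm by 85 mm) begins 54 mm behind the grasp point. The pads swing forward as they close: fully open they stand 13 mm farther back than shut.
Start: joints at [1.254, 0.48, 1.596, -0, 1.065, -0.047], TCP at [0.173, 0.626, 0.231] pointing down, gripper open.
Joint ranges: [-2.75, 2.75], [-0.82, 2.05], [0.23, 2.67], [-1.56, 4.7], [0.09, 2.69], [-2.92, 2.92]. Speed limits (rad/s): [1.89, 1.89, 2.39, 3.01, 3.01, 3.01].

### API

Orientations are given as a unit quaternion [w, x, y, z].
In Python, from cell import r gives the robot as it stands.
- The arm moves only by the tool arm_command, never from a script. Its argument "plan" is a list of rows, each a list of 7 numbers: the turn, a rotation vector about the tool's x, y, z each as a share of pi rad, from -1 to 1, then the shift along the tool's x, y, z each as a share of 0.15 m, from -1 to 1, then the finger opening in mm, from 0 to 85.4. A call has 1 to 10 rows; each row shifts and turns the commanded pose from where the row before left it, along the tool's axes as they then stand; what a row does not reach is not made up. A row lasts 1/8 s, in which the tool goes at most 62.5 mm and 10.7 degrees, less where a joint would pass 70% of its speed; a pose out of reach is approached as far as the arm can. A call with a number of a shift or a turn outside -1 to 1 is refused whole. A call with a gripper value outside its range is refused whole. The fingers move at their own pace and stop on an object; "squeeze" is the grip in N (left out, the last holds). Time passes only in rows, so rows that do not move let the fingers close. It gives the time, the measured TCP pose, the force, the opening and the grip force at its end, in the units of the state.
- r.get_obs(): the state, without advancing time (a new reading comes with each control period).
- r.read_camera(name): name is "scene" or "top" or "wrist"; returns (picture, depth): 384x512x3 uint8, red, green, blue; 384x512 float32, m along the optical axis (not along the pixel's ray), 0 where there is no reading.
- r.get_calibration(name): a dict with "K" (3x3 intrinsics, pixels), "distortion" ([k1, k2, p1, p2, k3] as OpenCV has them; the pictures are not rectified), "camera_from_world" (4x4, takes a point from world to camera coordinates). Camera axes: x right, y up, looking along -z (the intrinsics and any distortion apply to the point x, -y, -z); pixel columns grow to the right and rows downward; lengths in m; the calibration is good to about 2 mm. A picture is of the moment at which its call begins: read the wrist's pose just before it. get_calibration takes no time and is no camera call; for the wrist camera it gives the pose at the moment of the call.
- r.job_done(): hands the job in; it is judged then, once.
The state is a dict: "time_s": time; "q": joint angles; "joint_velocities": joint speeds; "joint_torque": joint torques, N m; "ee_pos": TCP position; "tcp_rot": TCP orientation; "wrist_force": force on the tool from outside, world axes, zero at the start; "torque": the same for the moment, N m; "gripper_width": finger opening in m; "grip_force": force on a finger pad.
Only numpy, scipy, OpenCV 4.12 (cv2) and the standard library are available. Lean on these libraries where they do the work, as an engineer would, in place of code of your own. Each camera call takes 0.05 s, during which the arm holds its last target. There are 200 camera calls.

### The job

Roll the three battery cells lying in the grey metal tray together against the tray's end stop so that they touch one another, then slide the flat steel gauge blade along its runway through the slot in the tray's rails, in front of the row, until the dark line across the blade is level with the outer face of the rail it enters first. The blade then chocks the row; leave the cells lying closed up, and don't disturb the other things on the table.

Things in the scene. Friction and masses are not known exactly. Their poses are not given: they have to be found in the camera images.
- tray: Fixed grey metal tray. Origin on the table; x along the trough to the end stop (heading -0.4..0.25 rad), y across, z up. Floor 6 mm thick. Trough 66 mm wide (y -33..33), open near end at x = -120 mm, stop face at x = 90 mm (stop top z = 36 mm). Side rails 12 mm thick (|y| 33..45), tops z = 30 mm; each has a bridged slot, x -48..-15 mm (33 mm wide), z 6..16 mm. Runway: see slot_mouth.
- slot_mouth (a point): Middle of the slot's entrance, on the floor, at the outer face of the -y rail: tray frame (-31.5, -45, 6) mm. From here the blade's runway goes out along tray -y to y = -250 mm, where it is open: floor z = 6 mm, 33 mm wide between two ribs 10 mm wide with tops at z = 14 mm.
- stop_face (a point): Foot of the end stop's face, mid-trough: tray frame (90, 0, 6) mm.
- cell_a: Battery cell (D size) lying across the trough, nearest the end stop: black, copper band, steel ends; diameter 34 mm, 58 mm long, about 140 g. Origin on its axis near mid-length (23 mm above the table); its y is its axis, x and z turn as it rolls. Rolls easily. Closed up, its axis is at tray x = 73 mm, 17 mm from the stop's face.
- cell_b: The middle cell, same as cell_a. Closed up: tray x = 39 mm.
- cell_c: The cell nearest the trough's open end, same as cell_a; it starts across or in front of the slot. Closed up: tray x = 5 mm, which leaves the slot clear by 3 mm.
- blade: Flat steel gauge blade lying on the runway, 150 x 30 x 6 mm, about 240 g, slides at 1-3 N. Origin under the middle of its tip; +y points into the slot, the blade extends along -y; tip tapers over 12 mm. Dark line 4 mm wide, middle at y = -84 mm. At the rear (y -150..-138) a push tab 30 wide, 12 thick, top at z = 40 mm. Starts 10-40 mm short of the slot; at depth its tip is at tray y = 39 mm.
- spare_cell: A fourth such cell, standing upright on the table beside the tray, 58 mm high; leave alone. Origin under its centre.
- board: Copper circuit board 100 x 75 mm, 4 mm thick with parts up to 16 mm high, lying near the runway; leave alone. Origin under its centre.
- spool: Grey solder spool, diameter 60 mm, 42 mm high, standing beside the tray; leave alone. Origin under its centre.
- screwdriver: Screwdriver 170 mm long lying near the runway on the robot's side; leave alone.
- tape: Black roll of tape, diameter 64 mm, 19 mm high, lying on the table to the robot's right; leave alone. Origin under its centre.

How it is judged:
By the outcome, as a careful person would: the job done as asked, in the order asked, and still so for the second after the job is handed in, with the robot touching nothing.
It also fails if it takes over 53 s, if anything falls off the work surface, if the arm or the gripper's body presses on something with over 40 N, if the wrist force passes 120 N, or if a joint passes its speed limit or range.

## Working session

There is one attempt and no reset: what is moved stays moved. The work goes in short steps, Python scripts to look and compute and a tool call to move; the robot and the scene stay as the last step left them, time stands still between calls to the robot, and variables do not carry over. Pictures are saved under pics/ and viewed, at most 10 in all, crops included, and the job is handed in when it is done.

Besides the shell and the picture viewer there is one more tool, called as name([rows], argument=value, ...), one row to a line, values as JSON. arm_command: Moves the arm, as the interface text tells. Its arguments: {"type":"object","properties":{"plan":{"type":"array","items":{"type":"array","items":{"type":"number"}}},"squeeze":{"type":"number"}},"required":["plan"]}

```bash
mkdir -p pics; ls; cat > h.py <<'E'
import numpy as np, cv2
from cell import r
def snap(n,f):
    c=r.get_calibration(n); p,d=r.read_camera(n); cv2.imwrite('pics/'+f+'.png',p[:,:,::-1]); np.savez('pics/'+f+'.npz',d=d,K=c['K'],D=c['distortion'],T=c['camera_from_world'],p=p); return p,d,c
def load(f): return np.load('pics/'+f+'.npz')
def world(f,uv,z=None):
    s=load(f); uv=np.array(uv,float).reshape(-1,2)
    n=cv2.undistortPoints(uv[:,None],s['K'],s['D'])[:,0]
    T=np.linalg.inv(s['T']); ray=np.c_[n[:,0],-n[:,1],-np.ones(len(n))]
    if z is None: w=s['d'][uv[:,1].round().astype(int),uv[:,0].round().astype(int)][:,None]
    else:
        rw=ray@T[:3,:3].T; w=((z-T[2,3])/rw[:,2])[:,None]
    return (ray*w)@T[:3,:3].T+T[:3,3]
E
python3 - <<'E'
from h import *
for n in('scene','top'): 
    p,d,c=snap(n,n+'0'); print(n,c['K'],c['distortion'],c['camera_from_world'])
print(r.get_obs())
E
```

```text
pics
scene [[361.25602697   0.         257.93394189]
 [  0.         361.25602697 194.58817908]
 [  0.           0.           1.        ]] [-0.08527965  0.          0.          0.          0.        ] [[ 9.47839995e-02  9.95479347e-01 -6.07149725e-03  2.88103328e-04]
 [-6.47234066e-01  6.62576949e-02  7.59406335e-01  2.83740077e-01]
 [ 7.56375606e-01 -6.80498898e-02  6.50588315e-01 -1.23530053e+00]
 [ 0.00000000e+00  0.00000000e+00  0.00000000e+00  1.00000000e+00]]
top [[350.46117487   0.         260.72124324]
 [  0.         350.46117487 193.90467473]
 [  0.           0.           1.        ]] [0.00595455 0.         0.         0.         0.        ] [[ 3.41999448e-04 -9.99947254e-01  1.02650727e-02 -5.53461581e-02]
 [ 9.81904737e-01  2.27974372e-03  1.89361795e-01 -5.20630253e-01]
 [-1.89375209e-01  1.00145619e-02  9.81853726e-01 -8.29617571e-01]
 [ 0.00000000e+00  0.00000000e+00  0.00000000e+00  1.00000000e+00]]
{'time_s': 0.1, 'q': array([ 1.25438130e+00,  4.80789035e-01,  1.59681227e+00, -1.33907440e-06,
        1.06509914e+00, -4.66001621e-02]), 'joint_velocities': array([ 1.17012075e-03, -1.28149193e-03, -1.92745479e-03, -1.66915741e-03,
       -8.28839042e-05, -2.18450014e-03]), 'joint_torque': array([ 2.19707450e-03, -9.52245283e+01, -4.31045079e+01,  7.34619584e-05,
        5.10204263e-03,  9.03870045e-05]), 'ee_pos': array([0.17312389, 0.62613477, 0.23072312]), 'tcp_rot': array([-9.94091763e-05,  1.34498242e-01,  9.90913677e-01, -5.44902138e-04]), 'wrist_force': array([-0.14481478,  0.39415297,  0.15138386]), 'torque': array([0.0500287 , 0.01313903, 0.00400902]), 'grip_force': 0.0, 'gripper_width': 0.08523623677650662}
```

View pics/top0.png

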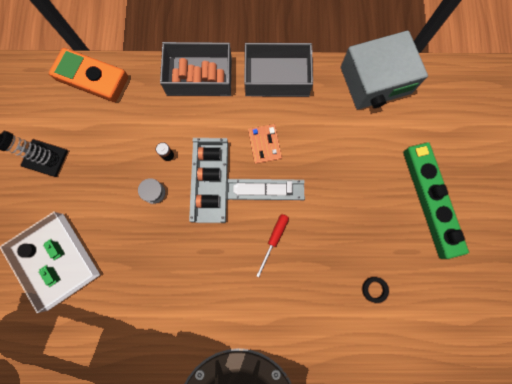

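View pics/scene0.png

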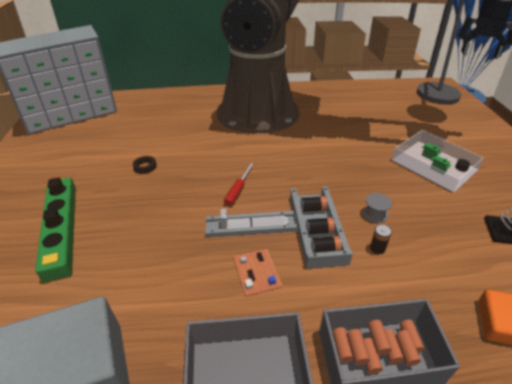

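The top view shows the tray at columns 191–228 and rows 138–222, with the stop at the top. The cells are at about (208,154), (208,174) and (208,201). The blade is on its runway, with the tab at about (289,188).

```bash
python3 - <<'E'
from h import *
print(world('top0',[[191,222],[228,222],[193,139],[227,139]],.03).round(3))
print(world('top0',[[208,154],[208,174],[208,201]],.04).round(3))
print(world('top0',[[303,181],[303,199],[289,188]],.014).round(3))
c=r.get_calibration('wrist'); print(c['K'],c['distortion']); print(np.linalg.inv(c['camera_from_world']).round(3))
E
```

```text
[[0.452 0.121 0.03 ]
 [0.452 0.028 0.03 ]
 [0.672 0.124 0.03 ]
 [0.672 0.034 0.03 ]]
[[0.628 0.082 0.04 ]
 [0.574 0.08  0.04 ]
 [0.504 0.078 0.04 ]]
[[ 0.563 -0.166  0.014]
 [ 0.514 -0.165  0.014]
 [ 0.544 -0.129  0.014]]
[[329.92155816   0.         251.12995848]
 [  0.         329.92155816 191.35335595]
 [  0.           0.           1.        ]] [-0.02022869  0.          0.          0.          0.        ]
[[ 0.266 -0.922 -0.282  0.102]
 [ 0.964  0.255  0.077  0.647]
 [ 0.001 -0.293  0.956  0.373]
 [ 0.     0.     0.     1.   ]]
```

arm_command([
  [0, 0, -0.0467, 0, 0, 0, 85],
  [0, 0, -0.0467, 0, 0, 0, 60],
  [0, 0, 0, -0.2, -0.35, 0, 24],
  [0, 0, 0, -0.2, -0.35, 0, 24],
  [0, 0, 0, -0.2, -0.35, 0, 24],
  [0, 0, 0, -0.2, -0.35, 0, 24],
  [0, 0, 0, -0.2, -0.35, 0, 24],
  [0, 0, 0, -0.2, -0.35, 0, 24],
  [0, 0, 0, -0.2, -0.35, 0, 24],
  [0, 0, 0, -0.2, -0.35, 0, 24],
])

```text
time_s: 1.35
ee_pos: [0.4237, 0.2105, 0.2313]
tcp_rot: [0.0, -0.012, 1.0, 0.0]
wrist_force: [1.2, 0.5, 0.3]
gripper_width: 0.0237
grip_force: 0.0
```

arm_command([
  [0, 0, 0, -0.2, -0.35, 0, 24],
  [0, 0, 0, -0.2, -0.35, 0, 24],
  [0, 0, 0, -0.2, -0.3, 0, 24],
  [0, 0, 0, 0, 0, 0, 24],
  [0, 0, 0, 0, 0, 0, 24],
])

```text
time_s: 1.98
ee_pos: [0.5161, 0.0644, 0.2309]
tcp_rot: [-0.001, -0.011, 1.0, 0.0]
wrist_force: [0.2, 0.2, -0.4]
gripper_width: 0.0238
grip_force: 0.0
```

```bash
python3 - <<'E'
from h import *
snap('wrist','w1'); o=r.get_obs(); print(o['ee_pos'],o['tcp_rot'],o['gripper_width'])
E
```

```text
[0.51588084 0.06490062 0.23103572] [-4.80370685e-04 -1.18794516e-02  9.99929320e-01  5.29324562e-05] 0.024272990150433407
```

View pics/w1.png

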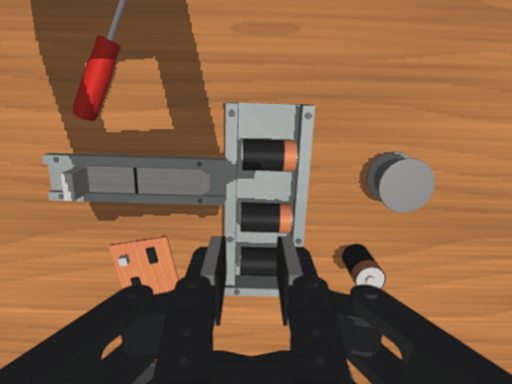

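The wrist view shows the near end of the tray at the top, from (226,104) to (314,105), with cell_c at (268,155) and cell_b at (265,217). Cell_a is at about (262,262), partly hidden by the fingers. The blade line is at (136,180) and the tab at (72,183).

```bash
cat >> h.py <<'E'
def cloud(f):
    s=load(f); h,w=s['d'].shape; u,v=np.meshgrid(range(w),range(h)); uv=np.c_[u.ravel(),v.ravel()]
    P=world(f,uv); P[s['d'].ravel()==0]=9; return P
def totray(P,o,th): 
    d=P[:,:2]-o; c,s=np.cos(th),np.sin(th); return np.c_[d@[c,s],d@[-s,c],P[:,2]]
E
python3 - <<'E'
from h import *
from scipy.optimize import minimize
for f in('w1','top0'):
    P=cloud(f); m=(abs(P[:,2]-.03)<.003)&(P[:,0]>.44)&(P[:,0]<.7)&(P[:,1]>.01)&(P[:,1]<.14)
    Q=P[m]; print(f,m.sum(),Q[:,2].mean())
    ot=[]
    def cost(x):
        T=totray(Q,np.array(x[:2]),x[2]); e=np.maximum(np.abs(np.abs(T[:,1])-.039)-.006,0)+np.maximum(-.120-T[:,0],0)
        return np.minimum(e,.004).mean()+ .0*x[2]
    # maximise points inside rails, near end pulled by x-limit
    best=min((minimize(lambda y:cost([.572,y[0],y[1]]),[y0,t0],method='Nelder-Mead') for y0 in(.07,.075,.08) for t0 in(-.03,0,.03,.06)),key=lambda a:a.fun)
    y0,th=best.x; T=totray(Q,np.array([.572,y0]),th)
    R=T[abs(abs(T[:,1])-.039)<.007]
    print(best.fun,y0,th,'xmin',np.percentile(R[:,0],[0,.5,1,2]),'y',np.percentile(R[:,1],[.5,99.5]), np.percentile(abs(R[:,1]),[1,99]))
E
python3 - <<'E'
from h import *
print(world('w1',[[226,104],[314,105],[226,290],[238,104],[302,105]],.03).round(4))
E
```

```text
w1 4339 0.030256889544546924
0.000712285510882649 0.0825287679160106 -0.006682031123782579 xmin [-0.11750751 -0.11684931 -0.11628285 -0.1146308 ] y [-0.0448711   0.04496457] [0.03298443 0.04491953]
top0 900 0.02954324586405709
0.0009073283318772078 0.08123071115787023 -0.009757269137116971 xmin [-0.11551688 -0.11479949 -0.11424484 -0.11219304] y [-0.0449151   0.04505371] [0.03290261 0.04501478]
[[0.4555 0.0386 0.03  ]
 [0.4544 0.1275 0.03  ]
 [0.6717 0.0387 0.03  ]
 [0.4552 0.0507 0.03  ]
 [0.4547 0.1153 0.03  ]]
```

```bash
python3 - <<'E'
from h import *
O=np.array([.575,.0825]);th=-.007
T=totray(cloud('w1'),O,th)
m=(abs(T[:,1])<.022)&(T[:,2]>.034)&(T[:,2]<.05)&(abs(T[:,0])<.12)
h,e=np.histogram(T[m,0],bins=np.arange(-.12,.12,.004)); print([(round(a*1e3),b) for a,b in zip(e,h) if b])
for lo,hi in((-.09,-.03),(-.03,.03)):
    q=T[m&(T[:,0]>lo)&(T[:,0]<hi)&(T[:,2]>.0385)]; print('cell x',q[:,0].mean(),np.ptp(q[:,0]),q[:,2].max())
    for a,b in((-.022,-.008),(.008,.022)): print('  ',q[(q[:,1]>a)&(q[:,1]<b),0].mean())
m=(T[:,2]>.035)&(T[:,2]<.05)&(T[:,1]<-.15)&(T[:,1]>-.26)&(abs(T[:,0]+.0315)<.03)
print('tab',m.sum(),np.percentile(T[m],[2,50,98],axis=0))
print('line,tip', totray(world('w1',[[136,180],[135,170],[135,191],[224,180]],.012),O,th))
def grp(lo,hi,name,b):
    q=T[(T[:,2]>lo)&(T[:,2]<hi)&(T[:,0]>b[0])&(T[:,0]<b[1])&(T[:,1]>b[2])&(T[:,1]<b[3])]; print(name,len(q),np.percentile(q,[1,99],axis=0).round(3).tolist())
grp(.005,.06,'board',(-.01,.12,-.25,-.06)); grp(.008,.06,'screwdriver',(-.2,-.06,-.3,-.06))
E
```

```text
[(-84, np.int64(30)), (-80, np.int64(181)), (-76, np.int64(178)), (-72, np.int64(169)), (-68, np.int64(163)), (-64, np.int64(153)), (-60, np.int64(136)), (-56, np.int64(55)), (-12, np.int64(40)), (-8, np.int64(166)), (-4, np.int64(162)), (0, np.int64(145)), (4, np.int64(133)), (8, np.int64(118)), (12, np.int64(88)), (16, np.int64(29)), (44, np.int64(29)), (48, np.int64(128)), (52, np.int64(127)), (56, np.int64(107)), (60, np.int64(95)), (64, np.int64(80)), (68, np.int64(57)), (72, np.int64(17)), (88, np.int64(97)), (92, np.int64(102)), (96, np.int64(99))]
cell x -0.06740499179429099 0.01892386945849523 0.042518905301936305
   -0.0672180947905993
   -0.06748198944312335
cell x 0.004053381361857127 0.02049715341751357 0.04240715420840929
   0.004051113666827865
   0.004206447353935944
tab 493 [[-0.04682355 -0.21330362  0.0355196 ]
 [-0.03296782 -0.20493547  0.04533675]
 [-0.01775493 -0.20133104  0.04716919]]
line,tip [[-0.03192599 -0.14767228  0.012     ]
 [-0.04358004 -0.14796981  0.012     ]
 [-0.01878791 -0.14976514  0.012     ]
 [-0.03484961 -0.04763007  0.012     ]]
board 1193 [[-0.01, -0.246, 0.005], [0.112, -0.064, 0.016]]
screwdriver 2376 [[-0.197, -0.203, 0.012], [-0.101, -0.154, 0.027]]
```

arm_command([
  [0, 0, 0.0098, 0.102, 0.04, 0.2, 24],
  [0, 0, 0, 0.102, 0.04, 0.2, 24],
  [0, 0, 0, 0.102, 0.04, 0.2, 24],
  [0, 0, 0, 0, 0, 0.3, 24],
  [0, 0, 0, 0, 0, 0.24, 24],
  [0, 0, 0, 0, 0, 0, 24],
  [0, 0, 0, 0, 0, 0, 24],
])

```text
time_s: 2.9
ee_pos: [0.4708, 0.0829, 0.0613]
tcp_rot: [0.0, 0.003, 1.0, 0.0]
wrist_force: [-0.1, 0.2, 0.5]
gripper_width: 0.0237
grip_force: 0.0
```

```bash
cat >> h.py <<'E'
O=np.array([.575,.0825]);th=-.007
def tcp():
    o=r.get_obs(); t=totray(o['ee_pos'][None],O,th)[0]*1e3; q=o['tcp_rot']; n=2*np.arctan2(q[1],q[2])
    from scipy.spatial.transform import Rotation as R
    M=R.from_quat(np.roll(q,-1)).as_matrix(); print('t',round(o['time_s'],2),'tcp tray mm',t.round(1),'yaw err',round(np.arctan2(-M[1,0],-M[0,0])-th,4),'F',o['wrist_force'].round(1),'w',round(o['gripper_width']*1e3,1))
E
python3 -c "
from h import *
tcp()"
```

```text
t 2.9 tcp tray mm [-104.2   -0.3   61.3] yaw err 0.0009 F [-0.1  0.2  0.5] w 23.7
```

arm_command([
  [0, 0, 0, 0, 0, 0.15, 24],
  [0, 0, 0, 0, 0, 0.1, 24],
  [0, 0, 0, 0, 0, 0.06, 24],
  [0, 0, 0, 0, 0, 0, 24],
  [0, 0, 0, -0.02, 0, 0, 24],
  [0, 0, 0, -0.02, 0, 0, 24],
  [0, 0, 0, -0.02, 0, 0, 24],
  [0, 0, 0, -0.02, 0, 0, 24],
  [0, 0, 0, -0.02, 0, 0, 24],
  [0, 0, 0, -0.02, 0, 0, 24],
])

```text
time_s: 4.15
ee_pos: [0.4888, 0.0822, 0.0138]
tcp_rot: [-0.0, 0.004, 1.0, -0.0]
wrist_force: [0.2, 0.4, -0.3]
gripper_width: 0.0243
grip_force: 0.1
```

```bash
python3 - <<'E'
from h import *
tcp(); snap('wrist','w2')
E
```

```text
t 4.15 tcp tray mm [-86.2  -0.9  13.8] yaw err -0.0002 F [ 0.2  0.4 -0.3] w 24.3
```

View pics/w2.png

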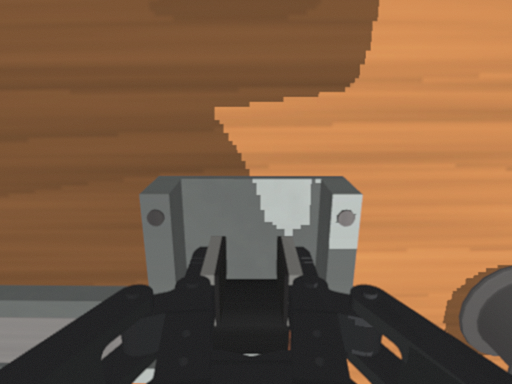

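The fingers are centred between the rails, with the cell just ahead of them at (252,320). I'll keep rolling.

arm_command([
  [0, 0, 0, -0.02, 0, 0, 24],
  [0, 0, 0, -0.02, 0, 0, 24],
  [0, 0, 0, -0.02, 0, 0, 24],
  [0, 0, 0, -0.02, 0, 0, 24],
  [0, 0, 0, -0.02, 0, 0, 24],
  [0, 0, 0, -0.02, 0, 0, 24],
  [0, 0, 0, -0.02, 0, 0, 24],
  [0, 0, 0, -0.02, 0, 0, 24],
  [0, 0, 0, -0.02, 0, 0, 24],
  [0, 0, 0, -0.02, 0, 0, 24],
])

```text
time_s: 5.45
ee_pos: [0.5188, 0.0819, 0.0138]
tcp_rot: [-0.0, 0.004, 1.0, -0.0]
wrist_force: [0.4, 0.0, 0.2]
gripper_width: 0.0237
grip_force: 0.1
```

arm_command([
  [0, 0, 0, -0.02, 0, 0, 24],
  [0, 0, 0, -0.02, 0, 0, 24],
  [0, 0, 0, -0.02, 0, 0, 24],
  [0, 0, 0, -0.02, 0, 0, 24],
  [0, 0, 0, -0.02, 0, 0, 24],
  [0, 0, 0, -0.02, 0, 0, 24],
  [0, 0, 0, -0.02, 0, 0, 24],
  [0, 0, 0, 0, 0, 0, 24],
])

```text
time_s: 6.45
ee_pos: [0.54, 0.0818, 0.0138]
tcp_rot: [0.0, 0.004, 1.0, 0.0]
wrist_force: [-0.5, 0.1, -0.2]
gripper_width: 0.0238
grip_force: 0.0
```

```bash
cat >> h.py <<'E'
def cells(f):
    T=totray(cloud(f),O,th); m=(abs(T[:,1])<.024)&(T[:,2]>.036)&(T[:,2]<.046)&(abs(T[:,0])<.087)
    h,e=np.histogram(T[m,0],bins=np.arange(-.12,.12,.003)); print([(round(a*1e3),int(b)) for a,b in zip(e,h) if b])
E
python3 - <<'E'
from h import *
tcp(); snap('top','t2'); cells('t2'); snap('scene','s2'); cells('s2')
p=load('t2')['p'][120:240,150:320]; q=load('s2')['p'][170:280,190:370]
cv2.imwrite('pics/c2.png',np.vstack([cv2.resize(p[:,:,::-1],(425,300),interpolation=2),cv2.resize(q[:,:,::-1],(425,260),interpolation=2)]))
E
```

```text
t 6.45 tcp tray mm [-35.   -0.9  13.8] yaw err -0.0002 F [-0.5  0.1 -0.2] w 23.8
[]
[(-45, 2), (-42, 2), (-39, 1), (-36, 2), (-33, 2), (-30, 14), (-27, 16), (-24, 3), (-18, 4), (-15, 11), (-12, 12), (-9, 19), (-6, 23), (-3, 24), (0, 34), (3, 27), (6, 10), (18, 4), (21, 16), (24, 17), (27, 27), (30, 30), (33, 26), (36, 34), (39, 22), (42, 2), (51, 6), (54, 12), (57, 20), (60, 22), (63, 25), (66, 37), (69, 33), (72, 33), (75, 4), (78, 2)]
```

View pics/c2.png

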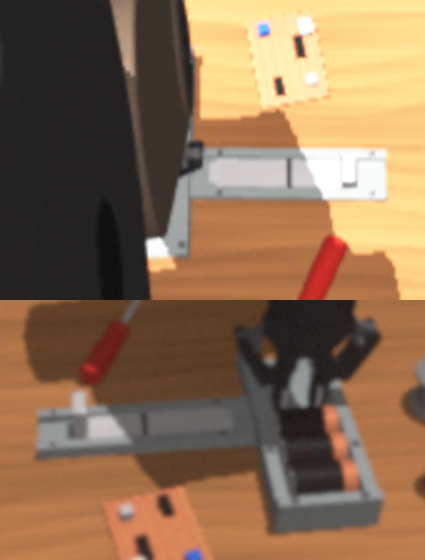

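The lower crop (scene camera) shows the three cells nearly in a row, about 8–10 mm short of the stop. I'll finish at a lower speed.

arm_command([
  [0, 0, 0, -0.01, 0, 0, 24],
  [0, 0, 0, -0.01, 0, 0, 24],
  [0, 0, 0, -0.01, 0, 0, 24],
  [0, 0, 0, -0.01, 0, 0, 24],
  [0, 0, 0, -0.01, 0, 0, 24],
  [0, 0, 0, -0.01, 0, 0, 24],
  [0, 0, 0, 0, 0, 0, 24],
])

```text
time_s: 7.42
ee_pos: [0.549, 0.0818, 0.0138]
tcp_rot: [0.0, 0.004, 1.0, 0.0]
wrist_force: [-0.4, -0.4, -0.3]
gripper_width: 0.0243
grip_force: 0.0
```

```bash
python3 - <<'E'
from h import *
tcp(); snap('scene','s3'); cells('s3')
E
```

```text
t 7.42 tcp tray mm [-25.9  -0.9  13.8] yaw err -0.0002 F [-0.4 -0.4 -0.3] w 24.3
[(-33, 4), (-30, 1), (-27, 1), (-24, 2), (-21, 15), (-18, 7), (-15, 14), (-12, 1), (-9, 5), (-6, 13), (-3, 19), (0, 18), (3, 29), (6, 26), (9, 30), (12, 19), (15, 1), (24, 4), (27, 10), (30, 21), (33, 19), (36, 28), (39, 26), (42, 36), (45, 27), (48, 6), (57, 4), (60, 12), (63, 18), (66, 21), (69, 31), (72, 29), (75, 27), (78, 41), (81, 8)]
```

arm_command([
  [0, 0, 0, -0.005, 0, 0, 24],
  [0, 0, 0, -0.005, 0, 0, 24],
  [0, 0, 0, 0, 0, 0, 24],
])

```text
time_s: 7.85
ee_pos: [0.5502, 0.0817, 0.0138]
tcp_rot: [-0.0, 0.004, 1.0, -0.0]
wrist_force: [-1.2, 0.2, 0.7]
gripper_width: 0.0241
grip_force: 0.4
```

arm_command([
  [0, 0, 0, -0.005, 0, 0, 24],
  [0, 0, 0, -0.005, 0, 0, 24],
  [0, 0, 0, 0, 0, 0, 24],
])

```text
time_s: 8.22
ee_pos: [0.5511, 0.0817, 0.0137]
tcp_rot: [-0.001, 0.004, 1.0, -0.0]
wrist_force: [-4.4, -0.2, 2.9]
gripper_width: 0.0241
grip_force: 2.5
```

```bash
python3 - <<'E'
from h import *
tcp(); snap('scene','s4'); cells('s4')
E
```

```text
t 8.22 tcp tray mm [-23.9  -1.   13.7] yaw err -0.0001 F [-4.4 -0.2  2.9] w 24.1
[(-33, 3), (-30, 1), (-27, 1), (-24, 2), (-21, 4), (-18, 13), (-15, 17), (-12, 3), (-9, 1), (-6, 7), (-3, 16), (0, 18), (3, 21), (6, 32), (9, 27), (12, 23), (15, 15), (18, 2), (27, 6), (30, 18), (33, 20), (36, 26), (39, 23), (42, 31), (45, 33), (48, 18), (51, 5), (60, 6), (63, 16), (66, 17), (69, 24), (72, 29), (75, 29), (78, 42), (81, 30), (84, 4)]
```

arm_command([
  [0, 0, 0, 0.003, 0, 0, 24],
  [0, 0, 0, 0.003, 0, 0, 24],
  [0, 0, 0, 0.003, 0, 0, 24],
  [0, 0, 0, 0.006, 0, 0, 24],
  [0, 0, 0, 0.02, 0, 0, 24],
  [0, 0, 0, 0.05, 0, 0, 24],
  [0, 0, 0, 0.05, 0, 0, 24],
  [0, 0, 0, 0, 0, -0.15, 24],
  [0, 0, 0, 0, 0, -0.2, 24],
  [0, 0, 0, 0.15, 0, -0.3, 24],
])

```text
time_s: 9.52
ee_pos: [0.5088, 0.082, 0.1116]
tcp_rot: [-0.0, 0.004, 1.0, -0.0]
wrist_force: [0.5, 0.4, 0.9]
gripper_width: 0.0243
grip_force: 0.0
```

arm_command([
  [0, 0, 0, 0.1, -0.2, -0.3, 24],
  [0, 0, 0, 0, -0.3, -0.2, 24],
  [0, 0, 0, 0, -0.3, 0, 24],
  [0, 0, 0, 0, 0, 0, 24],
])

```text
time_s: 10.02
ee_pos: [0.4927, -0.0402, 0.1868]
tcp_rot: [0.001, 0.005, 1.0, -0.0]
wrist_force: [1.0, -0.4, 0.2]
gripper_width: 0.0239
grip_force: 0.0
```

```bash
python3 - <<'E'
from h import *
tcp(); snap('wrist','w3'); snap('scene','s5'); cells('s5');cells('w3')
E
```

```text
t 10.03 tcp tray mm [ -81.4 -123.2  186.8] yaw err -0.0031 F [ 1.  -0.4  0.2] w 23.9
[(-9, 3), (-6, 7), (-3, 16), (0, 19), (3, 20), (6, 33), (9, 27), (12, 29), (15, 16), (27, 6), (30, 20), (33, 17), (36, 21), (39, 32), (42, 28), (45, 33), (48, 21), (51, 5), (60, 6), (63, 14), (66, 19), (69, 28), (72, 25), (75, 36), (78, 40), (81, 20), (84, 8)]
[(-9, 58), (-6, 173), (-3, 161), (0, 148), (3, 124), (6, 126), (9, 97), (12, 80), (15, 25), (24, 31), (27, 143), (30, 136), (33, 71), (36, 34), (39, 24), (42, 10), (45, 2)]
```

View pics/w3.png

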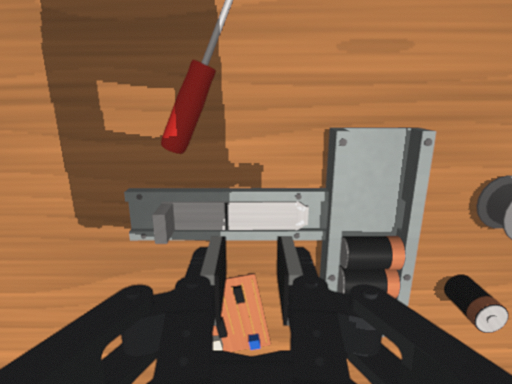

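The wrist view shows the cells still closed up at (373,252) and (370,283). The slot is clear. The blade line is at (226,216), the tip at (308,215) and the tab at (163,223).

```bash
python3 - <<'E'
from h import *
print(totray(world('w3',[[226,216],[308,215],[226,205],[226,229]],.012),O,th).round(4))
print('mouth edge',totray(world('w3',[[334,130],[327,250],[435,130]],.03),O,th).round(4))
for f in('w3','s5'):
    T=totray(cloud(f),O,th); m=(T[:,2]>.040)&(T[:,2]<.052)&(T[:,1]<-.15)&(T[:,1]>-.26)&(abs(T[:,0]+.0315)<.03)
    print('tab',m.sum(),np.percentile(T[m],[3,50,97],axis=0).round(4).tolist())
E
```

```text
[[-0.0316 -0.1484  0.012 ]
 [-0.0324 -0.064   0.012 ]
 [-0.0436 -0.1481  0.012 ]
 [-0.017  -0.1488  0.012 ]]
mouth edge [[-0.1212 -0.0477  0.03  ]
 [-0.0016 -0.0463  0.03  ]
 [-0.1212  0.044   0.03  ]]
tab 442 [[-0.0467, -0.2134, 0.0413], [-0.0332, -0.2073, 0.0458], [-0.0184, -0.2021, 0.0474]]
tab 66 [[-0.0449, -0.2176, 0.0418], [-0.0282, -0.2121, 0.0463], [-0.0165, -0.2064, 0.048]]
```

arm_command([
  [0, 0, -0.001, -0.11, -0.188, 0.2, 26],
  [0, 0, 0, -0.11, -0.188, 0.29, 26],
  [0, 0, 0, -0.109, -0.188, 0.29, 26],
  [0, 0, 0, 0, 0, 0, 26],
  [0, 0, 0, 0, 0, 0, 26],
])

```text
time_s: 10.75
ee_pos: [0.5415, -0.1215, 0.0693]
tcp_rot: [-0.001, 0.002, 1.0, 0.0]
wrist_force: [0.7, -0.3, 0.2]
gripper_width: 0.0258
grip_force: 0.0
```

```bash
python3 - <<'E'
from h import *
tcp(); snap('wrist','w4')
E
```

```text
t 10.75 tcp tray mm [ -32.1 -204.3   69.3] yaw err 0.0036 F [ 0.7 -0.3  0.2] w 25.8
```

View pics/w4.png

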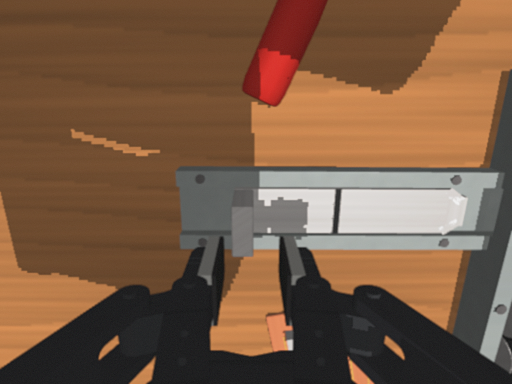

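The tab top is at columns 232–254, between the fingers (218–285) but slightly left of centre. I'll shift 4 mm, descend and narrow the fingers around it.

arm_command([
  [0, 0, 0.001, 0, -0.025, 0, 26],
  [0, 0, 0, 0, 0, 0.1, 26],
  [0, 0, 0, 0, 0, 0.12, 26],
  [0, 0, 0, 0, 0, 0.1, 26],
  [0, 0, 0, 0, 0, 0, 26],
], squeeze=20)

```text
time_s: 11.42
ee_pos: [0.5408, -0.1261, 0.0195]
tcp_rot: [-0.001, 0.004, 1.0, 0.0]
wrist_force: [-1.0, -1.0, 0.5]
gripper_width: 0.0263
grip_force: 0.0
```

arm_command([
  [0, 0, 0, 0, 0, 0, 20],
  [0, 0, 0, 0, 0, 0, 16],
  [0, 0, 0, 0, 0, 0, 16],
])

```text
time_s: 11.8
ee_pos: [0.5422, -0.1265, 0.0217]
tcp_rot: [0.0, 0.004, 1.0, -0.0]
wrist_force: [0.3, -0.5, -0.2]
gripper_width: 0.016
grip_force: 0.0
```

```bash
python3 - <<'E'
from h import *
tcp()
E
```

```text
t 11.8 tcp tray mm [ -31.3 -209.2   21.7] yaw err -0.0001 F [ 0.3 -0.5 -0.2] w 16.0
```

arm_command([
  [0, 0, 0, 0, 0.02, 0, 16],
  [0, 0, 0, 0, 0.03, 0, 16],
  [0, 0, 0, 0, 0.03, 0, 16],
  [0, 0, 0, 0, 0.03, 0, 16],
  [0, 0, 0, 0, 0.03, 0, 16],
  [0, 0, 0, 0, 0.03, 0, 16],
])

```text
time_s: 12.55
ee_pos: [0.5421, -0.1006, 0.0213]
tcp_rot: [0.0, 0.004, 1.0, -0.0]
wrist_force: [0.5, -2.4, 1.8]
gripper_width: 0.0158
grip_force: 1.0
```

arm_command([
  [0, 0, 0, 0, 0.03, 0, 16],
  [0, 0, 0, 0, 0.03, 0, 16],
  [0, 0, 0, 0, 0.03, 0, 16],
  [0, 0, 0, 0, 0.03, 0, 16],
  [0, 0, 0, 0, 0.03, 0, 16],
  [0, 0, 0, 0, 0.03, 0, 16],
  [0, 0, 0, 0, 0, 0, 16],
])

```text
time_s: 13.42
ee_pos: [0.5422, -0.0735, 0.0212]
tcp_rot: [-0.0, 0.003, 1.0, 0.0]
wrist_force: [-0.3, 0.2, -0.1]
gripper_width: 0.0162
grip_force: 0.0
```

```bash
python3 - <<'E'
from h import *
tcp(); snap('scene','s6'); cells('s6')
E
```

```text
t 13.43 tcp tray mm [ -31.7 -156.3   21.2] yaw err 0.0002 F [-0.3  0.2 -0.1] w 16.2
[(-9, 4), (-6, 4), (-3, 15), (0, 21), (3, 20), (6, 31), (9, 30), (12, 28), (15, 11), (24, 2), (27, 6), (30, 14), (33, 19), (36, 29), (39, 19), (42, 35), (45, 33), (48, 17), (51, 3), (60, 2), (63, 18), (66, 20), (69, 26), (72, 25), (75, 37), (78, 36), (81, 26), (84, 5)]
```

arm_command([
  [0, 0, 0, 0, 0.03, 0, 16],
  [0, 0, 0, 0, 0.03, 0, 16],
  [0, 0, 0, 0, 0.03, 0, 16],
  [0, 0, 0, 0, 0.03, 0, 16],
  [0, 0, 0, 0, 0.03, 0, 16],
  [0, 0, 0, 0, 0.03, 0, 16],
  [0, 0, 0, 0, 0.03, 0, 16],
  [0, 0, 0, 0, 0.03, 0, 16],
  [0, 0, 0, 0, 0.03, 0, 16],
  [0, 0, 0, 0, 0, 0, 16],
])

```text
time_s: 14.72
ee_pos: [0.5426, -0.0331, 0.0213]
tcp_rot: [0.0, 0.003, 1.0, 0.0]
wrist_force: [-0.7, -0.0, -0.3]
gripper_width: 0.0162
grip_force: 0.0
```

```bash
python3 - <<'E'
from h import *
tcp(); snap('scene','s7'); cells('s7'); snap('wrist','w5'); snap('top','t7')
p=load('w5')['p'][130:380,150:512]; q=load('s7')['p'][170:280,190:370]
a=cv2.resize(p[:,:,::-1],(480,330),interpolation=2); b=cv2.resize(q[:,:,::-1],(480,260),interpolation=2)
cv2.imwrite('pics/c7.png',np.vstack([a,b]))
E
```

```text
t 14.72 tcp tray mm [ -31.6 -115.8   21.3] yaw err 0.0002 F [-0.7 -0.  -0.3] w 16.2
[(-6, 8), (-3, 17), (0, 19), (3, 20), (6, 31), (9, 29), (12, 25), (15, 11), (24, 1), (27, 4), (30, 16), (33, 20), (36, 25), (39, 26), (42, 33), (45, 34), (48, 18), (51, 2), (60, 6), (63, 15), (66, 22), (69, 27), (72, 33), (75, 22), (78, 41), (81, 33), (84, 4)]
```

View pics/c7.png

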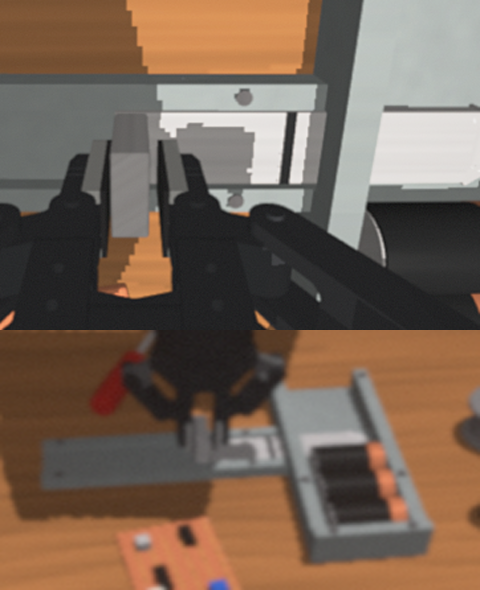

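The upper crop shows the blade's line at crop (290,148), about 10 mm short of the rail's outer face at about crop x 327. The blade is through the trough in front of cell_c, and the cells are unmoved.

```bash
cat >> h.py <<'E'
def line(f,zl=.012):
    s=load(f); P=cloud(f); T=totray(P,O,th)
    m=(abs(T[:,2]-.03)<.003)&(abs(T[:,1]+.039)<.012)&(T[:,0]>-.09)&(T[:,0]<0)
    for a,b in((-.09,-.05),(-.045,-.02)):
        q=T[m&(T[:,0]>a)&(T[:,0]<b)]; print('rail top y',len(q),np.percentile(q[:,1],[1,50,99]).round(4) if len(q) else '')
    h,w=s['d'].shape; u,v=np.meshgrid(range(w),range(h)); W=totray(world(f,np.c_[u.ravel(),v.ravel()],zl),O,th)
    g=s['p'].mean(2).ravel()
    for x0 in(-.040,-.036,-.032,-.028,-.024,-.020):
        k=(abs(W[:,0]-x0)<.001)&(W[:,1]>-.085)&(W[:,1]<-.03); o=np.argsort(W[k,1]); y=W[k,1][o]; gg=g[k][o]
        b=np.arange(-.085,-.03,.001); i=np.digitize(y,b); print(x0,[int(gg[i==j].mean()) if (i==j).any() else 0 for j in range(15,50)])
E
python3 -c "
from h import *
line('w5')"
```

```text
rail top y 2890 [-0.0461 -0.0406 -0.0338]
rail top y 1422 [-0.0461 -0.0407 -0.0339]
-0.04 [224, 228, 228, 228, 228, 228, 228, 227, 227, 227, 227, 229, 144, 51, 51, 51, 171, 229, 226, 227, 227, 154, 131, 132, 132, 132, 133, 96, 68, 70, 70, 70, 70, 68, 110]
-0.036 [140, 215, 227, 225, 226, 226, 225, 225, 226, 225, 226, 222, 132, 53, 49, 57, 167, 227, 226, 226, 226, 154, 130, 132, 132, 132, 132, 95, 68, 70, 69, 69, 70, 69, 125]
-0.032 [138, 215, 228, 227, 227, 227, 227, 227, 227, 227, 228, 223, 116, 49, 49, 58, 183, 229, 227, 227, 227, 162, 132, 133, 133, 133, 134, 92, 69, 71, 70, 69, 69, 68, 110]
-0.028 [138, 209, 224, 223, 223, 223, 223, 223, 223, 223, 224, 225, 120, 47, 48, 62, 179, 225, 223, 223, 225, 169, 129, 130, 130, 131, 131, 91, 69, 70, 70, 70, 69, 68, 111]
-0.024 [170, 216, 225, 224, 224, 224, 224, 224, 225, 224, 224, 221, 128, 48, 49, 62, 189, 225, 224, 224, 225, 173, 130, 131, 131, 132, 131, 90, 68, 70, 70, 70, 70, 68, 108]
-0.02 [137, 209, 227, 227, 227, 227, 227, 227, 226, 226, 227, 223, 144, 51, 48, 53, 178, 229, 226, 226, 228, 167, 132, 134, 134, 134, 134, 90, 67, 70, 70, 71, 69, 69, 109]
```

arm_command([
  [0, 0, 0, 0, 0.02, 0, 16],
  [0, 0, 0, 0, 0.02, 0, 16],
  [0, 0, 0, 0, 0.015, 0, 16],
  [0, 0, 0, 0, 0.005, 0, 16],
  [0, 0, 0, 0, 0, 0, 16],
])

```text
time_s: 15.5
ee_pos: [0.5426, -0.0243, 0.0213]
tcp_rot: [-0.0, 0.004, 1.0, 0.0]
wrist_force: [0.3, 0.2, -0.0]
gripper_width: 0.0162
grip_force: 0.0
```

```bash
python3 - <<'E'
from h import *
tcp(); snap('wrist','w6'); line('w6')
E
```

```text
t 15.5 tcp tray mm [ -31.6 -107.1   21.3] yaw err -0.0001 F [ 0.3  0.2 -0. ] w 16.2
rail top y 2932 [-0.0462 -0.0404 -0.0336]
rail top y 1454 [-0.0461 -0.0404 -0.0336]
-0.04 [208, 135, 130, 127, 161, 217, 224, 214, 200, 222, 226, 225, 225, 225, 225, 225, 225, 225, 225, 227, 191, 67, 28, 29, 49, 123, 131, 86, 67, 69, 69, 69, 66, 119, 184]
-0.036 [130, 130, 130, 130, 130, 130, 130, 129, 134, 210, 224, 223, 224, 223, 223, 223, 223, 223, 223, 225, 175, 52, 30, 29, 65, 126, 126, 83, 68, 68, 68, 68, 66, 124, 186]
-0.032 [131, 131, 131, 131, 131, 131, 131, 131, 135, 211, 225, 224, 224, 224, 224, 224, 224, 225, 224, 226, 187, 50, 29, 28, 73, 128, 126, 82, 69, 69, 69, 68, 65, 119, 183]
-0.028 [128, 128, 128, 128, 128, 128, 128, 127, 143, 210, 222, 221, 221, 220, 220, 220, 221, 221, 221, 223, 192, 58, 28, 28, 69, 126, 119, 76, 69, 69, 69, 68, 66, 119, 181]
-0.024 [129, 129, 129, 130, 130, 129, 130, 129, 133, 209, 223, 222, 222, 222, 222, 221, 222, 222, 222, 224, 198, 70, 29, 29, 62, 126, 122, 76, 68, 69, 69, 68, 67, 126, 183]
-0.02 [132, 132, 132, 132, 132, 132, 132, 131, 137, 204, 225, 224, 224, 224, 224, 224, 224, 224, 224, 226, 180, 67, 28, 29, 55, 126, 127, 78, 67, 68, 70, 69, 68, 126, 183]
```

```bash
cat >> h.py <<'E'
def edges(f):
    s=load(f); h,w=s['d'].shape; u,v=np.meshgrid(range(w),range(h)); uv=np.c_[u.ravel(),v.ravel()]; g=s['p'].mean(2).ravel()
    R={}
    for n,z,lo,hi in(('line',.012,-.06,-.041),('slot',.016,-.049,-.041),('top',.03,-.052,-.040)):
        W=totray(world(f,uv,z),O,th); out=[]
        for x0 in np.arange(-.040,-.019,.003):
            k=(abs(W[:,0]-x0)<.0015)&(W[:,1]>lo)&(W[:,1]<hi); o=np.argsort(W[k,1]); y=W[k,1][o]
            gg=cv2.blur(g[k][o][:,None].astype(np.float32),(1,7),borderType=cv2.BORDER_REPLICATE)[:,0]; yi=np.arange(lo,hi,.0001); d=np.gradient(cv2.GaussianBlur(np.interp(yi,y,gg).astype(np.float32)[:,None],(1,31),4)[:,0]); d[:8]=0;d[-8:]=0
            out.append((yi[d.argmin()],yi[d.argmax()]))
        R[n]=np.median(out,0)*1e3
    print(f,{k:v.round(2) for k,v in R.items()},'(fall,rise)')
E
python3 -c "
from h import *
edges('w5');edges('w6')"
```

```text
w5 {'line': array([-58.6, -54.8]), 'slot': array([-45.5, -43.9]), 'top': array([-51.2, -45.7])} (fall,rise)
w6 {'line': array([-50. , -46.3]), 'slot': array([-45.6, -47.9]), 'top': array([-51.2, -45.7])} (fall,rise)
```

arm_command([
  [0, 0, 0, 0, 0.006, 0, 16],
  [0, 0, 0, 0, 0.006, 0, 16],
  [0, 0, 0, 0, 0.005, 0, 16],
  [0, 0, 0, 0, 0, 0, 16],
  [0, 0, 0, 0, 0, 0, 16],
])

```text
time_s: 16.18
ee_pos: [0.5427, -0.0219, 0.0213]
tcp_rot: [0.0, 0.004, 1.0, 0.0]
wrist_force: [0.7, -0.8, -0.4]
gripper_width: 0.0161
grip_force: 0.0
```

```bash
python3 - <<'E'
from h import *
tcp(); snap('wrist','w7'); edges('w7'); line('w7')
E
```

```text
t 16.18 tcp tray mm [ -31.6 -104.6   21.3] yaw err -0.0001 F [ 0.7 -0.8 -0.4] w 16.1
w7 {'line': array([-49.8, -44.2]), 'slot': array([-48.2, -45.7]), 'top': array([-47.4, -45.8])} (fall,rise)
rail top y 2926 [-0.0461 -0.0404 -0.0336]
rail top y 1446 [-0.0462 -0.0405 -0.0337]
-0.04 [162, 224, 208, 134, 128, 129, 129, 128, 153, 196, 208, 226, 225, 225, 225, 225, 225, 225, 225, 225, 216, 151, 126, 70, 30, 31, 38, 64, 69, 68, 69, 68, 74, 155, 185]
-0.036 [130, 130, 130, 130, 129, 129, 130, 130, 129, 129, 133, 208, 224, 223, 223, 223, 223, 223, 222, 223, 212, 144, 121, 62, 30, 29, 41, 65, 68, 68, 69, 67, 76, 157, 186]
-0.032 [131, 131, 131, 131, 131, 131, 131, 131, 131, 130, 136, 210, 225, 224, 224, 224, 224, 224, 224, 224, 225, 160, 124, 62, 29, 31, 43, 67, 70, 69, 68, 66, 72, 151, 184]
-0.028 [127, 128, 127, 127, 128, 127, 127, 128, 127, 127, 135, 207, 221, 220, 220, 220, 220, 220, 220, 221, 221, 155, 125, 69, 29, 30, 40, 66, 69, 69, 69, 66, 76, 158, 182]
-0.024 [129, 128, 129, 128, 129, 129, 129, 129, 129, 128, 133, 207, 222, 221, 221, 221, 221, 221, 221, 221, 220, 158, 124, 72, 29, 29, 36, 66, 68, 69, 69, 67, 80, 163, 184]
-0.02 [131, 131, 132, 131, 132, 131, 132, 132, 132, 130, 136, 202, 225, 224, 224, 224, 223, 224, 224, 224, 225, 161, 123, 65, 30, 32, 34, 64, 68, 68, 69, 68, 81, 170, 183]
```

The line's left edge is now at −47.65 mm, which puts its middle at about −45.7 mm. The rail face is at about −45.6 mm. I'll open the fingers and lift clear.

arm_command([
  [0, 0, 0, 0, 0, 0, 20],
  [0, 0, 0, 0, 0, 0, 26],
  [0, 0, 0, 0, 0, 0, 26],
  [0, 0, 0, 0, 0, -0.1, 26],
  [0, 0, 0, 0, 0, -0.2, 26],
  [0, 0, 0, 0, 0, -0.3, 26],
  [0, 0, 0, 0.15, 0, -0.3, 26],
  [0, 0, 0, 0.15, 0.1, -0.2, 26],
  [0, 0, 0, 0, 0.1, 0, 26],
  [0, 0, 0, 0, 0, 0, 26],
])

```text
time_s: 17.48
ee_pos: [0.4982, 0.0092, 0.1867]
tcp_rot: [0.001, 0.003, 1.0, -0.0]
wrist_force: [0.4, 0.2, -0.2]
gripper_width: 0.0261
grip_force: 0.0
```

```bash
python3 - <<'E'
from h import *
tcp(); snap('scene','s8'); cells('s8'); snap('wrist','w8'); cells('w8'); edges('w8'); line('w8')
E
```

```text
t 17.48 tcp tray mm [-76.3 -73.9 186.7] yaw err 0.001 F [ 0.4  0.2 -0.2] w 26.1
[(-9, 2), (-6, 9), (-3, 15), (0, 20), (3, 22), (6, 24), (9, 36), (12, 22), (15, 13), (18, 1), (24, 1), (27, 8), (30, 18), (33, 18), (36, 26), (39, 25), (42, 25), (45, 36), (48, 19), (51, 4), (60, 4), (63, 17), (66, 22), (69, 17), (72, 33), (75, 32), (78, 35), (81, 30), (84, 3)]
[(-9, 59), (-6, 150), (-3, 140), (0, 108), (3, 110), (6, 83), (9, 70), (12, 64), (15, 20), (24, 12), (27, 81), (30, 71), (33, 56), (36, 47), (39, 40), (42, 22), (45, 5)]
w8 {'line': array([-48.9, -44. ]), 'slot': array([-47.4, -44.4]), 'top': array([-50.2, -46.1])} (fall,rise)
rail top y 535 [-0.0451 -0.0393 -0.0332]
rail top y 303 [-0.0452 -0.0394 -0.0333]
-0.04 [208, 208, 208, 208, 208, 208, 209, 209, 208, 209, 208, 208, 208, 208, 209, 208, 209, 208, 210, 209, 181, 129, 94, 55, 29, 57, 109, 150, 158, 167, 168, 167, 166, 166, 166]
-0.036 [207, 207, 207, 207, 207, 207, 207, 207, 207, 207, 207, 207, 208, 207, 207, 207, 208, 207, 209, 208, 181, 128, 94, 93, 54, 28, 64, 124, 164, 169, 167, 166, 165, 167, 167]
-0.032 [207, 207, 208, 208, 208, 207, 207, 208, 208, 208, 208, 208, 208, 208, 208, 208, 208, 208, 211, 210, 208, 181, 130, 94, 54, 27, 63, 122, 160, 165, 163, 163, 163, 163, 163]
-0.028 [202, 202, 202, 202, 202, 203, 202, 202, 202, 202, 201, 203, 203, 203, 203, 0, 203, 203, 204, 206, 203, 178, 127, 91, 46, 34, 75, 129, 162, 167, 165, 164, 165, 164, 164]
-0.024 [203, 203, 203, 202, 203, 203, 203, 204, 204, 204, 204, 204, 204, 203, 207, 204, 204, 204, 205, 205, 204, 178, 128, 90, 47, 33, 77, 128, 161, 166, 164, 164, 164, 163, 163]
-0.02 [210, 210, 209, 210, 210, 209, 210, 209, 210, 210, 210, 208, 212, 209, 209, 210, 210, 210, 211, 211, 209, 182, 128, 84, 43, 41, 86, 135, 163, 166, 165, 165, 165, 164, 165]
```

View pics/w8.png

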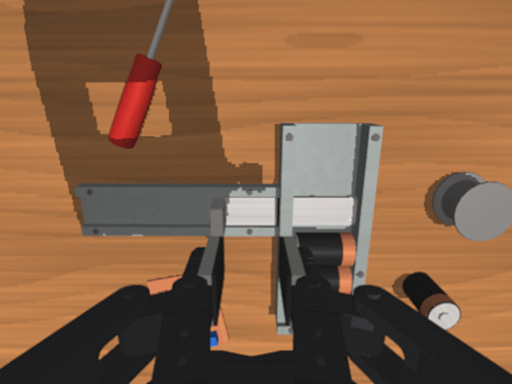

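The blade spans the trough in front of the closed-up row. The line meets the rail's outer face at (279,210), and the cells at (328,249) and (325,278) have not moved.

```bash
python3 -c "
from cell import r
print(r.job_done())"
```

```text
the job is handed in; nothing more can be done
None
```

The three cells are closed up against the end stop, and the blade is in front of them with its line level with the rail's outer face to within about half a millimetre. I handed the job in at about 17.5 s of the 53 s allowed, with the arm clear and no sign that anything else on the table moved.

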